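# Start and tighten the oil tank's filler cap

## Task

The filler cap of the small oil tank has been set on its neck but its thread has not caught. Without lifting it off, turn it gently backwards (anticlockwise from above) until you feel it drop into its thread start, then turn it forwards (clockwise) until it is fully home and comes up firmly against its stop, and let go. Never force the thread, and leave the things standing around the tank alone.

Things in the scene. Friction and masses are not known exactly. Their poses are not given: they have to be found in the camera images.
- tank: small grey oil tank fixed to the bench, 110 x 150 x 70 mm on 134 mm wide feet, with a 14 mm high breather on top at y = -45 mm; origin at the centre of its underside, z up. The filler neck stands on it at x = 0, y = 35 mm. A stop inside each thread blocks the cap if turned forwards before it has dropped in, or too far backwards after; it also ends the turn when the cap is home.
- neck (a point): on the neck's upright axis, level with the top of the black rubber seal ring on its rim (z = 102 mm of the tank); seal and neck are 58 mm across. Inside is a coarse right-hand thread with three starts 120 degrees apart; where these lie cannot be seen and differs each time. The seal is springy, about 2 N per mm.
- cap: loose dark steel filler cap, 0.13 to 0.21 kg: flange 64 mm across, 7 mm thick, a wing on top, a 30 mm plug with three lugs below. Origin: centre of the flange's underside, z up. It starts level on the thread crests at z = 111 mm of the tank. Turned backwards 0.1 to 1.4 rad it drops 9 mm onto the seal by its weight unless held up; fingers round the wing with about 1 mm of play let it fall.
- wing (a point): on the cap's axis, 30 mm above its origin, in the upright wing: 50 mm long (cap x), 14 mm wide (y), top 38 mm above the origin. After the drop, 0.3 rad more backwards meets a stop; forwards it goes down 3 mm to z = 99 mm of the tank and meets its end stop after 0.9 to 1.7 rad. It holds if let go on the way. Turning takes up to 0.2 N m; 0.4 to 0.6 N m at a stop is firm, over 0.7 forces it.
- spray_oil: yellow spray can with a red top, 57 mm across, 189 mm tall, standing; origin at the centre of its underside
- housing_1: dark grey die-cast gearbox housing, 60 x 91 x 84 mm; origin at the centre of its underside
- bearing_1: steel ball bearing lying flat, 62 mm across, 16 mm high; origin at the centre of its underside
Not all that is in view belongs to the job. Leave any red look-alike of the cap alone.

How it is judged:
By the outcome, as a careful person would: the job done as asked, in the order asked, and still so for the second after the job is handed in, with the robot touching nothing.
It also fails if it takes over 72 s, if anything falls off the work surface, if the arm or the gripper's body presses on something with over 40 N, if the wrist force passes 120 N, or if a joint passes its speed limit or range.

## Robot

A 7-joint arm with a two-finger parallel gripper is mounted at the origin on a cart in front of the work surface, level with it; the furniture and walls round the work are solid. World frame = base frame: x ahead of the robot, y to its left, z up, the work surface at z = 0. Lengths are in mm, angles in rad, forces in N, time in s.
With the tool pointing down it reaches from about 400 to 875 mm from the base axis. Payload 6.5 kg.
Tool frame: the origin (TCP) lies midway between the tips of the shut fingers; the grasp point (between the pads) lies 19 mm behind it; z points along the fingers, y is the direction in which the jaws open and shut (so a half turn about z gives the same grasp; the last joint's range is limited). The gripper opens to 85 mm and grips with 20 to 120 N. Pads are 22 mm wide; open, the fingers measure 114 mm over their backs; the gripper's body (76 mm by 85 mm) begins 54 mm behind the grasp point. The pads swing forward as they close: fully open they stand 13 mm farther back than shut.
Start: joints at [1.204, 0.536, -0.004, 1.538, 0.003, 1.067, -0.071], TCP at [192.581, -620.808, 231.29] pointing down, gripper open.
Joint ranges: [-2.7, 2.7], [-0.37, 2.16], [-1.27, 1.26], [0.24, 2.4], [-1.31, 4.45], [0.19, 1.91], [-2.76, 2.76]. Speed limits (rad/s): [2.39, 2.39, 3.14, 3.14, 3.14, 3.14, 3.14].

## Interface

Orientations are given as a unit quaternion [x, y, z, w].
In Python, from rig import monitor, imaging, workorder, finder gives the robot as it stands.
- The arm moves only by the tool apply_moves, never from a script. Its argument "deltas" is a list of rows, each a list of 7 numbers: the opening, from -1 (shut) to 1 (fully open), so that 0 is half open, then the shift along the tool's x, y, z in m, then the turn, a rotation vector about the tool's x, y, z in degrees. In form: [[gripper, tx, ty, tz, rx, ry, rz], ...]. A call has 1 to 12 rows; each row is the pose to reach, as a shift and turn from the pose measured when the call began, along the tool's axes at that moment; what a row does not reach only later rows make up. A row lasts 1/8 s, in which the tool goes at most 62.5 mm and 10.7 degrees, less where a joint would pass 70% of its speed; a pose out of reach is approached as far as the arm can. A call with a gripper value outside its range is refused whole. The fingers move at their own pace and stop on an object; "force" is the grip in N (left out, the last holds). Time passes only in rows, so rows that repeat a pose let the fingers close. It gives the time, the measured TCP pose, the force and the opening at its end, in the units of the state.
- monitor.state(): the state, without advancing time (a new reading comes with each control period).
- imaging.grab_frame(name): name is "scene" or "side" or "wrist"; returns a dict with "frame" (400x640x3 uint8, red, green, blue), "vertical_fov" (degrees; the focal length in pixels is half the picture's height over the tangent of half this angle, whatever the lens; pixels are square), "cx", "cy" (the principal point, pixels), "R" (3x3) and "t" (3): a world point X has camera coordinates R X + t. Camera axes: x right, y down, z forward; pixel columns grow to the right and rows downward; lengths in mm; the calibration is good to about 2 mm. The wrist camera is an equidistant fisheye: a pixel r from the principal point sees the ray r / f radians off the axis. A picture is of the moment at which its call begins. There is no depth.
- workorder.sign_off(): hands the job in, once; it reports no verdict.
Trained networks look in a picture, given as the dict that the camera call returned (one of the last four; its "shot" number tells which), for a name from the list of things; names that differ only in an ending like _2 or _b are one class to them, and where a whole thing is asked for, a point or a joint stands for the part that bears it (a point fixed in the world has none). Each returns a list of dicts, best first, with "confidence" (0 to 1); they miss things now and then, are a little off and sometimes report something else, mostly with a low value. They report only what shows in the picture. A call takes as long as a camera call. They do not tell look-alikes from the thing itself.
- finder.look_for(name, picture): "bbox" ([centre column, centre row, width, height] in pixels, round what is visible of it).
The state is a dict: "t": time; "joints": joint angles; "joint_velocities": joint speeds; "joint_torque": joint torques, N m; "position": TCP position; "tool_rot": TCP orientation; "contact_force": force on the tool from outside, world axes, zero at the start; "moment": the same for the moment, N m; "gripper_width": finger opening in mm.
Only numpy, scipy, OpenCV 4.12 (cv2) and the standard library are available. Lean on these libraries where they do the work, as an engineer would, in place of code of your own. Each camera call takes 0.05 s, during which the arm holds its last target. There are 200 camera calls.

## Working session

There is one attempt and no reset: what is moved stays moved. The work goes in short steps, Python scripts to look and compute and a tool call to move; the robot and the scene stay as the last step left them, time stands still between calls to the robot, and variables do not carry over. Pictures are saved under pics/ and viewed, about 8 in all and at most 12, crops included, and the job is handed in when it is done.

Besides the shell and the picture viewer there is one more tool, called in YAML: its name, and indented under it one key for each argument. apply_moves: Moves the arm, as the interface text tells. Its arguments: {"type":"object","properties":{"deltas":{"type":"array","items":{"type":"array","items":{"type":"number"}}},"force":{"type":"number"}},"required":["deltas"]}

```bash
ls; mkdir -p pics
cat > h.py <<'E'
import numpy as np, cv2
from scipy.spatial.transform import Rotation as Ro
from rig import monitor, imaging, workorder, finder
def ray(p,u,v,fish=False):
    f=200/np.tan(np.radians(p["vertical_fov"])/2); a=np.array([u-p["cx"],v-p["cy"]],float)
    if fish:
        r=np.hypot(*a); d=np.r_[np.sin(r/f)*a/max(r,1e-9),np.cos(r/f)]
    else: d=np.r_[a/f,1]
    R=np.array(p["R"]);t=np.array(p["t"]).ravel(); d=R.T@d
    return -R.T@t, d/np.linalg.norm(d)
def atz(p,u,v,z,fish=False):
    c,d=ray(p,u,v,fish); return c+d*(z-c[2])/d[2]
def proj(p,X,fish=False):
    f=200/np.tan(np.radians(p["vertical_fov"])/2); q=np.array(p["R"])@np.array(X,float)+np.array(p["t"]).ravel()
    if fish:
        h=np.hypot(q[0],q[1]); th=np.arctan2(h,q[2]); return np.array([p["cx"],p["cy"]])+f*th*q[:2]/h
    return np.array([p["cx"],p["cy"]])+f*q[:2]/q[2]
def save(n,im,s=1):
    cv2.imwrite("pics/"+n,cv2.resize(cv2.cvtColor(im,cv2.COLOR_RGB2BGR),None,fx=s,fy=s,interpolation=cv2.INTER_CUBIC))
E
python3 - <<'E'
from h import *
s=monitor.state();print({k:np.round(v,3) for k,v in s.items()})
ims=[]
for n in ["scene","side"]:
    p=imaging.grab_frame(n);ims.append(p["frame"])
    c=-np.array(p["R"]).T@np.array(p["t"]).ravel();print(n,c.round(),p["vertical_fov"])
    for o in ["tank","cap","wing","spray_oil","housing_1","bearing_1"]:
        print(n,o,[(np.round(b["bbox"]).tolist(),round(b["confidence"],2)) for b in finder.look_for(o,p)])
save("a.png",np.vstack(ims),0.75*1)
E
```

```text
pics
{'t': np.float64(0.0), 'joints': array([ 1.204,  0.537, -0.004,  1.539,  0.003,  1.067, -0.071]), 'joint_velocities': array([ 0.001,  0.   ,  0.001, -0.001,  0.001,  0.001, -0.001]), 'joint_torque': array([ 0.0000e+00, -5.8341e+01,  1.0480e+00, -2.5910e+01,  1.2000e-02,
        9.0000e-03, -0.0000e+00]), 'position': array([ 192.345, -620.193,  230.394]), 'tool_rot': array([ 0.989,  0.15 , -0.   , -0.001]), 'contact_force': array([-0.142, -0.259,  0.639]), 'moment': array([-0.028, -0.002, -0.042]), 'gripper_width': np.float64(85.501)}
scene [ 162. -496.  689.] 53.996528313981614
scene tank [([362.0, 278.0, 90.0, 82.0], 0.72), ([351.0, 229.0, 32.0, 33.0], 0.4)]
scene cap [([265.0, 233.0, 28.0, 28.0], 0.8), ([351.0, 228.0, 32.0, 35.0], 0.67), ([354.0, 351.0, 38.0, 36.0], 0.55)]
scene wing [([351.0, 229.0, 29.0, 32.0], 0.9), ([263.0, 231.0, 28.0, 27.0], 0.9), ([352.0, 348.0, 36.0, 40.0], 0.89)]
scene spray_oil [([315.0, 148.0, 26.0, 69.0], 0.67)]
scene housing_1 [([267.0, 170.0, 28.0, 46.0], 0.75)]
scene bearing_1 [([235.0, 215.0, 23.0, 18.0], 0.88)]
side [ 447. -802.  698.] 42.987236788742514
side tank [([318.0, 275.0, 80.0, 87.0], 0.72)]
side cap [([314.0, 226.0, 34.0, 27.0], 0.92), ([253.0, 332.0, 38.0, 41.0], 0.73), ([255.0, 211.0, 31.0, 32.0], 0.7)]
side wing [([250.0, 336.0, 41.0, 40.0], 0.77), ([315.0, 227.0, 36.0, 36.0], 0.75), ([254.0, 212.0, 30.0, 30.0], 0.65)]
side spray_oil [([350.0, 152.0, 32.0, 81.0], 0.65)]
side housing_1 [([301.0, 162.0, 31.0, 46.0], 0.9)]
side bearing_1 [([245.0, 190.0, 24.0, 21.0], 0.66), ([318.0, 275.0, 79.0, 85.0], 0.5)]
```

View pics/a.png

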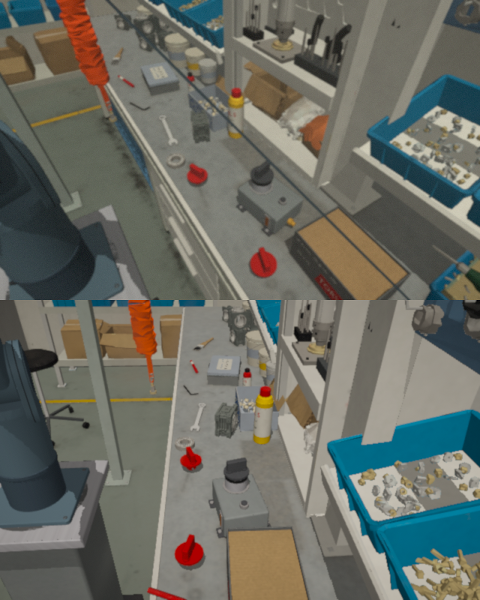

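Three look-alikes in the scene view: a dark cap on the tank at (351,228), a red one at (265,233) and a red one at (354,351). The description says dark steel and on the tank's neck, so I choose (351,228). The tank stands free at (360,275), with the can behind it at (315,148). Next I triangulate and check the choice in a close crop.

Run:
```python
from h import *
ps=[imaging.grab_frame(n) for n in ["scene","side"]]
def tri(a,b):
    (c1,d1),(c2,d2)=ray(ps[0],*a),ray(ps[1],*b)
    A=np.c_[d1,-d2];s=np.linalg.lstsq(A,c2-c1,rcond=None)[0];x,y=c1+d1*s[0],c2+d2*s[1];return ((x+y)/2).round(1),round(float(np.linalg.norm(x-y)),1)
print("wingcap",tri((351,229),(315,227)),"spray",tri((315,148),(350,152)),"housing",tri((267,170),(301,162)),"bearing",tri((235,215),(245,190)),"red",tri((265,233),(255,211)),tri((353,350),(252,334)))
a=ps[0]["frame"][180:330,290:430];b=ps[1]["frame"][180:330,250:390]
save("b.png",np.hstack([a,b]),2.8)
```

```text
wingcap (array([521. , -71.2, 123.3]), 0.8) spray (array([630.4, 234.5, 104.2]), 0.7) housing (array([517.5, 300.9,  37.9]), 4.4) bearing (array([377.6, 202.2,  21.8]), 8.8) red (array([403.6,  88.6,  42.8]), 7.9) (array([ 403.2, -246.2,   42.2]), 5.6)
```

View pics/b.png

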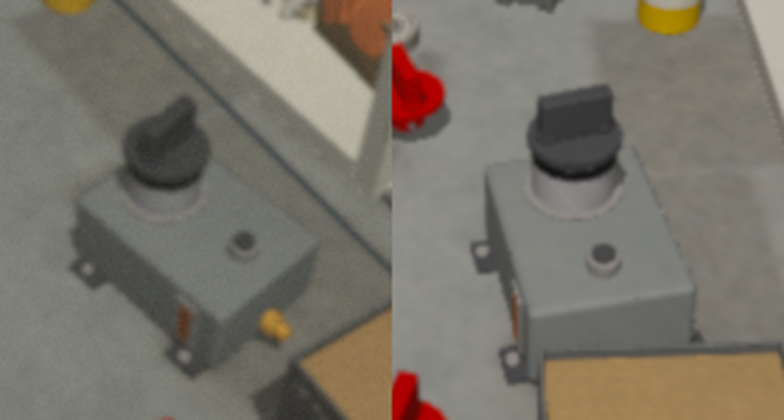

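Both halves of the crop show the dark cap on its neck on the tank, so the choice holds. Its wing top runs from about (303,215) to (328,212) in the side view. Now the wing yaw and the approach numbers.

Run:
```python
from h import *
p=imaging.grab_frame("side");q=imaging.grab_frame("scene")
def d(p,a,b,z=149):
    A,B=atz(p,*a,z),atz(p,*b,z);v=B-A;print(A.round(),B.round(),((A+B)/2).round(),np.hypot(*v[:2]).round(),"yaw",np.arctan2(v[1],v[0]).round(3))
d(p,(302.9,214.6),(327.9,212.1));d(q,(290+145/2.8,180+137/2.8),(290+188/2.8,180+101/2.8))
d(p,(250+(528-392)/2.8,180+293/2.8),(250+(690-392)/2.8,180+285/2.8),70) # tank near top edge
s=monitor.state();R=Ro.from_quat(s["tool_rot"])
print(R.as_matrix().round(3), R.inv().apply(np.array([524,-70,290])-s["position"]).round())
```

```text
[499. -67. 149.] [545. -62. 149.] [522. -64. 149.] 46.0 yaw 0.108
[490. -80. 149.] [537. -68. 149.] [514. -74. 149.] 48.0 yaw 0.266
[ 485. -164.   70.] [ 587. -163.   70.] [ 536. -164.   70.] 102.0 yaw 0.005
[[ 0.955  0.296  0.   ]
 [ 0.296 -0.955 -0.   ]
 [-0.     0.    -1.   ]] [ 480. -428.  -59.]
```

apply_moves:
  deltas:
    - [1,0.04,-0.035,-0.04,0,0,2]
    - [1,0.08,-0.07,-0.04,0,0,4]
    - [1,0.12,-0.107,-0.04,0,0,7]
    - [1,0.17,-0.15,-0.04,0,0,7]
    - [1,0.22,-0.195,-0.04,0,0,7]
    - [1,0.27,-0.24,-0.04,0,0,7]
    - [1,0.32,-0.285,-0.04,0,0,7]
    - [1,0.37,-0.33,-0.04,0,0,7]
    - [1,0.42,-0.375,-0.04,0,0,7]
    - [1,0.46,-0.41,-0.04,0,0,7]
    - [1,0.48,-0.428,-0.04,0,0,7]
    - [1,0.48,-0.428,-0.04,0,0,7]

```text
t: 2.4
position: [525.7, -65.4, 271.5]
tool_rot: [0.996, 0.093, 0.001, -0.001]
contact_force: [-0.3, -1.6, 1.3]
gripper_width: 85.6
```

Run:
```python
from h import *
s=monitor.state();print({k:np.round(s[k],3) for k in ["t","joints","position","tool_rot","contact_force","moment"]})
p=imaging.grab_frame("wrist");save("c.png",p["frame"],1.25)
print(p["vertical_fov"],p["cx"],p["cy"],(-np.array(p["R"]).T@np.array(p["t"]).ravel()).round())
for o in ["cap","wing"]: print(o,[(np.round(b["bbox"]).tolist(),round(b["confidence"],2)) for b in finder.look_for(o,p)])
print(proj(p,[520,-68,149],True))
```

```text
{'t': np.float64(2.4), 'joints': array([ 0.292,  0.305, -0.308,  1.799,  0.103,  1.052, -1.439]), 'position': array([525.704, -65.432, 271.46 ]), 'tool_rot': array([ 0.996,  0.093,  0.001, -0.001]), 'contact_force': array([-0.333, -1.64 ,  1.29 ]), 'moment': array([-0.043, -0.009, -0.022])}
65.70646984690485 316.26832378436313 198.49374803669656 [601. -51. 414.]
cap [([186.0, 228.0, 43.0, 48.0], 0.7), ([416.0, 263.0, 42.0, 33.0], 0.67), ([316.0, 190.0, 62.0, 69.0], 0.61)]
wing [([419.0, 265.0, 43.0, 32.0], 0.81), ([319.0, 189.0, 66.0, 72.0], 0.6), ([190.0, 228.0, 47.0, 41.0], 0.58)]
[318.3843079  198.15911465]
```

View pics/c.png

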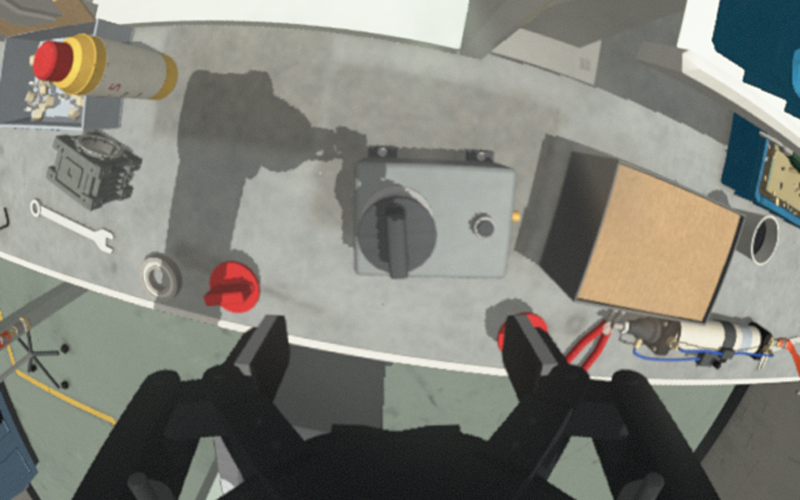

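The wrist view shows the cap at about (397,235) of the enlarged picture (px (318,188)), with its wing nearly along world x. A closer crop will give the yaw.

Run:
```python
from h import *
p=imaging.grab_frame("wrist");f=p["frame"][140:230,270:370];save("d.png",f,6)
# model overlay helper: project candidates of wing top corners
```

```text
(no output)
```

View pics/d.png

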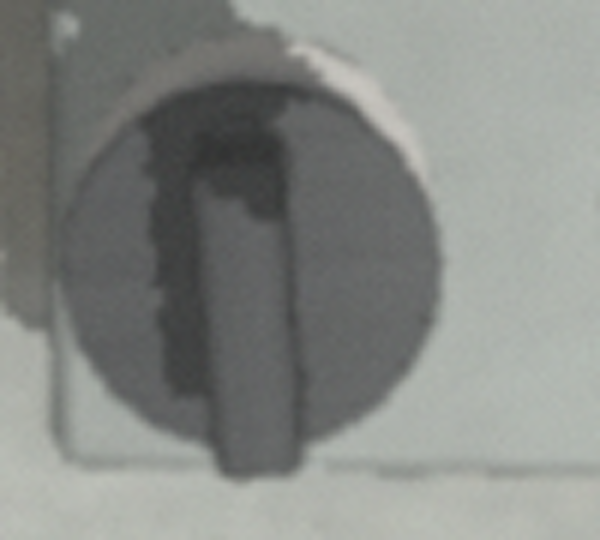

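Run:
```python
from h import *
p=imaging.grab_frame("wrist");P=lambda u,v,z:atz(p,270+u/6,140+v/6,z,True)
print("flange ctr",P(252,262,118).round(1),[P(*a,118).round(1)[:2] for a in[(62,262),(440,262),(252,82)]])
c=[P(*a,149) for a in [(218,475),(299,471),(288,166),(199,171)]]
print(np.round(c,1),np.mean(c,0).round(1))
for a,b in[(0,3),(1,2)]: v=c[b]-c[a];print(np.hypot(*v[:2]).round(1),np.arctan2(v[1],v[0]).round(3))
s=monitor.state();R=Ro.from_quat(s["tool_rot"]);x=R.as_matrix()[:,0];print("toolyaw",np.arctan2(x[1],x[0]),s["position"],R.as_matrix().round(3)[:,2])
```

```text
flange ctr [521.9 -67.3 118. ] [array([516.5, -36.3]), array([527.4, -97.8]), array([551.5, -62.1])]
[[496.  -66.9 149. ]
 [498.8 -79.  149. ]
 [545.2 -68.9 149. ]
 [542.2 -56.3 149. ]] [520.5 -67.8 149. ]
47.4 0.226
47.4 0.214
toolyaw 0.17624759027723869 [523.66521444 -71.38472765 271.26020965] [-0.    -0.001 -1.   ]
```

apply_moves:
  deltas:
    - [0,-0.0017,-0.004,0.03,0,0,-2.5]
    - [0,-0.0017,-0.004,0.07,0,0,-2.5]
    - [0,-0.0017,-0.004,0.1,0,0,-2.5]
    - [0,-0.0017,-0.004,0.125,0,0,-2.5]
    - [0,-0.0017,-0.004,0.14,0,0,-2.5]
    - [0,-0.0017,-0.004,0.148,0,0,-2.5]
    - [0,-0.0017,-0.004,0.148,0,0,-2.5]
    - [0,-0.0017,-0.004,0.148,0,0,-2.5]
    - [-0.4,-0.0017,-0.004,0.148,0,0,-2.5]
    - [-0.4,-0.0017,-0.004,0.148,0,0,-2.5]
  force: 20

```text
t: 3.9
position: [521.5, -67.9, 123.6]
tool_rot: [0.994, 0.11, 0.0, 0.0]
contact_force: [-0.3, -0.3, 0.1]
gripper_width: 25.4
```

```bash
cat >> h.py <<'E'
def st():
    for i in range(2):
        if i: imaging.grab_frame("wrist")
        s=monitor.state();x=Ro.from_quat(s["tool_rot"]).as_matrix()[:,0]
        print("t",round(s["t"],2),"pos",np.round(s["position"],1),"yaw",np.arctan2(x[1],x[0]).round(3),"j7",round(s["joints"][6],2),"F",np.round(s["contact_force"],1),"M",np.round(s["moment"],3),"w",round(s["gripper_width"],1))
E
python3 - <<'E'
from h import *
st()
p=imaging.grab_frame("wrist");save("e.png",np.vstack([p["frame"][150:400,120:520],imaging.grab_frame("side")["frame"][160:300,250:390].repeat(1,0) if 0 else p["frame"][:1,120:520]]),2)
E
```

```text
t 3.9 pos [521.5 -67.9 123.6] yaw 0.22 j7 -1.48 F [-0.3 -0.3  0.1] M [ 0.042  0.041 -0.024] w 25.4
t 3.95 pos [521.4 -67.9 123.5] yaw 0.22 j7 -1.48 F [ 0.7 -0.   0.2] M [-0.014  0.037  0.021] w 25.5
```

View pics/e.png

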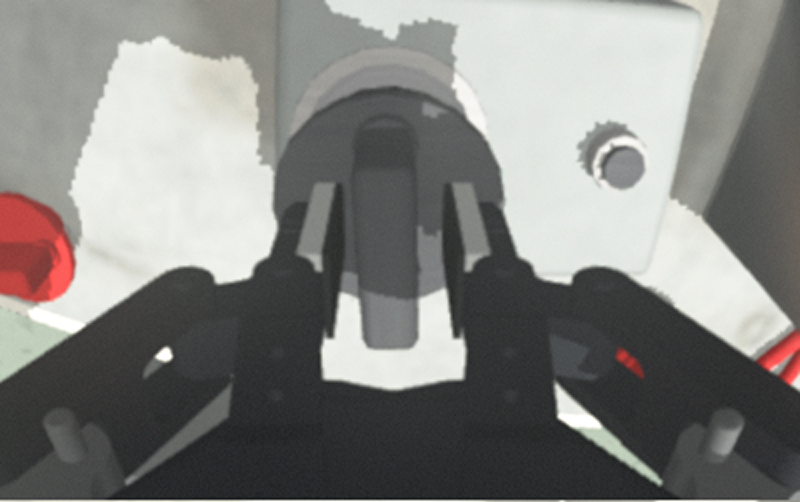

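The wrist view shows the wing between the open fingers, about 1 mm left of centre (wing at column 387, gap middle at 392). I'll shift for that and close to about 15.5 mm.

apply_moves:
  deltas:
    - [-0.5,0,-0.001,0.001,0,0,0]
    - [-0.6,0,-0.001,0.001,0,0,0]
    - [-0.635,0,-0.001,0.001,0,0,0]
    - [-0.635,0,-0.001,0.001,0,0,0]
  force: 20

```text
t: 4.5
position: [521.2, -66.9, 122.5]
tool_rot: [0.994, 0.11, -0.0, 0.0]
contact_force: [-0.7, 0.3, 0.3]
gripper_width: 16.1
```

```bash
cat >> h.py <<'E'
def look():
    st()
    p=imaging.grab_frame("side");q=imaging.grab_frame("scene")
    for n,i in(("side",p),("scene",q)): print(n,[(np.round(b["bbox"],1).tolist(),round(b["confidence"],2)) for b in finder.look_for("cap",i)][:3])
    a=p["frame"][180:270,270:370];b=q["frame"][190:280,300:400]
    return np.hstack([a,b])
E
python3 - <<'E'
from h import *
save("f.png",look(),4)
E
```

```text
t 4.5 pos [521.2 -66.9 122.5] yaw 0.22 j7 -1.48 F [-0.7  0.3  0.3] M [-0.002 -0.007  0.036] w 16.1
t 4.55 pos [521.1 -66.9 122.5] yaw 0.22 j7 -1.48 F [ 0.7 -0.2  0.6] M [-0.031 -0.066  0.01 ] w 15.6
side [([256.2, 212.7, 36.3, 32.7], 0.89), ([251.9, 332.6, 38.9, 38.1], 0.79), ([315.9, 225.8, 35.9, 23.9], 0.57)]
scene [([353.6, 349.0, 39.2, 39.3], 0.96), ([264.5, 231.9, 28.8, 25.9], 0.83), ([350.8, 230.8, 31.3, 28.0], 0.67)]
```

View pics/f.png

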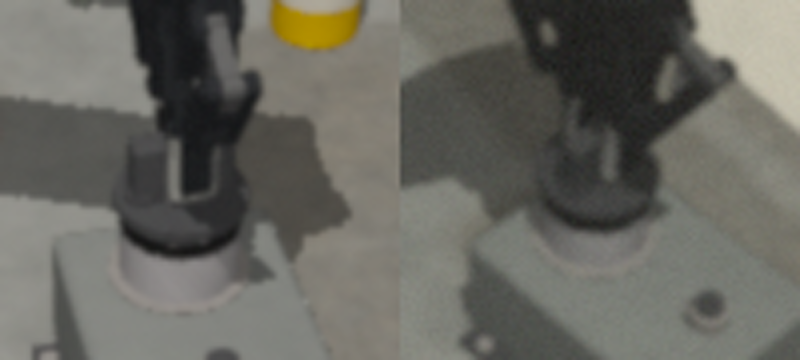

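```bash
cat >> h.py <<'E'
def ws(save_ref=False):
    p=imaging.grab_frame("wrist");g=cv2.cvtColor(p["frame"],cv2.COLOR_RGB2GRAY)
    if save_ref: cv2.imwrite("ref.png",g)
    r=cv2.imread("ref.png",0); out=[]
    for (x,y,w,h) in [(290,290,48,45),(285,180,70,70)]:
        m=cv2.matchTemplate(g[y-25:y+h+25,x-25:x+w+25],r[y:y+h,x:x+w],cv2.TM_CCOEFF_NORMED);_,v,_,l=cv2.minMaxLoc(m);out.append((l[0]-25,l[1]-25,round(v,2)))
    z=monitor.state()["position"][2]
    print("shift",out)
    return p
E
python3 - <<'E'
from h import *
p=ws(True)
for z in(149,118): print([ (proj(p,[500,-72,z-d],True)-proj(p,[500,-72,z],True)).round(1) for d in (9,)])
E
```

```text
shift [(0, 0, 1.0), (0, 0, 1.0)]
[array([ -0.1, -11.3])]
[array([-0.1, -8.4])]
```

apply_moves:
  deltas:
    - [-0.635,0,0,0,0,0,-1.5]
    - [-0.635,0,0,0,0,0,-3]
    - [-0.635,0,0,0,0,0,-4.5]
    - [-0.635,0,0,0,0,0,-6]
    - [-0.635,0,0,0,0,0,-7.5]
    - [-0.635,0,0,0,0,0,-9]
    - [-0.635,0,0,0,0,0,-10.5]
    - [-0.635,0,0,0,0,0,-12]
    - [-0.635,0,0,0,0,0,-13.5]
    - [-0.635,0,0,0,0,0,-15]
    - [-0.635,0,0,0,0,0,-13.5]
    - [-0.635,0,0,0,0,0,-13]

```text
t: 6.3
position: [521.2, -66.9, 122.5]
tool_rot: [0.975, 0.221, -0.0, 0.0]
contact_force: [-0.0, -0.3, -0.5]
gripper_width: 15.6
```

Run:
```python
from h import *
st();ws()
```

```text
t 6.3 pos [521.2 -66.9 122.5] yaw 0.446 j7 -1.29 F [-0.  -0.3 -0.5] M [ 0.058 -0.01  -0.026] w 15.6
t 6.35 pos [521.2 -66.9 122.5] yaw 0.446 j7 -1.29 F [-0.1 -0.2  0.5] M [-0.008  0.009  0.033] w 15.3
shift [(0, 0, 0.94), (0, 0, 0.94)]
```

apply_moves:
  deltas:
    - [-0.635,0,0,0,0,0,-2]
    - [-0.635,0,0,0,0,0,-3.5]
    - [-0.635,0,0,0,0,0,-5]
    - [-0.635,0,0,0,0,0,-6.5]
    - [-0.635,0,0,0,0,0,-8]
    - [-0.635,0,0,0,0,0,-9.5]
    - [-0.635,0,0,0,0,0,-11]
    - [-0.635,0,0,0,0,0,-12.5]
    - [-0.635,0,0,0,0,0,-14]
    - [-0.635,0,0,0,0,0,-15]
    - [-0.635,0,0,0,0,0,-13.5]
    - [-0.635,0,0,0,0,0,-13]

```text
t: 7.9
position: [521.2, -67.0, 122.5]
tool_rot: [0.944, 0.33, -0.0, 0.001]
contact_force: [-1.0, -0.3, 0.2]
gripper_width: 15.5
```

Run:
```python
from h import *
st();ws()
```

```text
t 7.9 pos [521.2 -67.  122.5] yaw 0.672 j7 -1.1 F [-1.  -0.3  0.2] M [-0.027  0.036 -0.032] w 15.5
t 7.95 pos [521.2 -67.  122.5] yaw 0.672 j7 -1.1 F [ 0.4  0.1 -1. ] M [ 0.023  0.07  -0.025] w 15.8
shift [(0, -1, 0.79), (1, -5, 0.88)]
```

apply_moves:
  deltas:
    - [-0.635,0,0,0,0,0,-2]
    - [-0.635,0,0,0,0,0,-3.5]
    - [-0.635,0,0,0,0,0,-5]
    - [-0.635,0,0,0,0,0,-6.5]
    - [-0.635,0,0,0,0,0,-8]
    - [-0.635,0,0,0,0,0,-9]
    - [-0.635,0,0,0,0,0,-10]
    - [-0.635,0,0,0,0,0,-8.5]
    - [-0.635,0,0,0,0,0,-8]

```text
t: 9.12
position: [521.3, -67.0, 122.5]
tool_rot: [0.919, 0.395, -0.0, 0.001]
contact_force: [0.3, 0.4, 0.3]
gripper_width: 15.2
```

Run:
```python
from h import *
st();p=ws()
save("g.png",np.vstack([p["frame"][150:350,200:440],cv2.imread("ref.png")[150:350,200:440]]),1.5)
```

```text
t 9.12 pos [521.3 -67.  122.5] yaw 0.811 j7 -0.98 F [0.3 0.4 0.3] M [ 0.023  0.025 -0.019] w 15.2
t 9.18 pos [521.2 -67.  122.5] yaw 0.811 j7 -0.98 F [-0.4 -0.7 -0.8] M [ 0.015 -0.008 -0.022] w 15.4
shift [(0, -2, 0.8), (1, -4, 0.87)]
```

View pics/g.png

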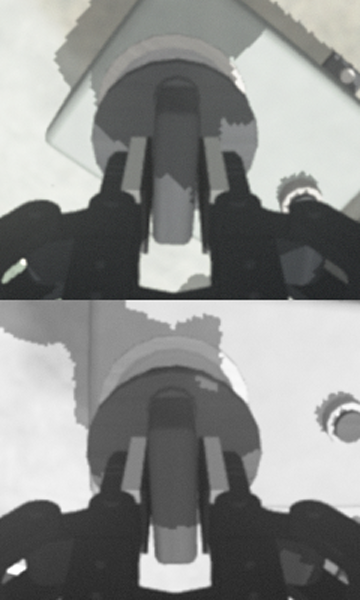

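The wing's near end sits at row 243 against 263 in the reference, and its far end at 75 against 87. That looks like the drop, so I check it by projection.

Run:
```python
from h import *
p=imaging.grab_frame("wrist");s=monitor.state();a=np.array([521.3,-67.3])
for yaw in(.75,.81,.87):
  for z in(149,140,137): print(yaw,z,[proj(p,[*(a+k*25*np.array([np.cos(yaw),np.sin(yaw)])),z],True).round(0) for k in(-1,1)])
print("observed near",(200+175/1.5,150+243/1.5),"far",(200+177/1.5,150+85/1.5))
for n in ["side","scene"]:
    q=imaging.grab_frame(n);print(n,[(np.round(b["bbox"],1).tolist(),round(b["confidence"],2)) for b in finder.look_for("cap",q)][:3])
```

```text
0.75 149 [array([314., 327.]), array([321., 235.])]
0.75 140 [array([314., 316.]), array([321., 226.])]
0.75 137 [array([314., 312.]), array([321., 224.])]
0.81 149 [array([317., 327.]), array([318., 235.])]
0.81 140 [array([317., 316.]), array([318., 226.])]
0.81 137 [array([317., 312.]), array([318., 224.])]
0.87 149 [array([320., 327.]), array([314., 235.])]
0.87 140 [array([320., 316.]), array([314., 226.])]
0.87 137 [array([320., 312.]), array([314., 224.])]
observed near (316.6666666666667, 312.0) far (318.0, 206.66666666666666)
side [([252.4, 334.9, 36.4, 39.9], 0.92), ([256.2, 210.8, 32.0, 31.9], 0.76), ([315.2, 231.8, 34.1, 27.7], 0.73)]
scene [([350.3, 232.2, 30.2, 34.8], 0.7), ([353.6, 350.6, 41.3, 39.4], 0.61), ([264.8, 232.9, 28.0, 30.0], 0.58)]
```

The drop is confirmed: the near end reads row 312, which fits a top at about 139 mm rather than 149. I lower the fingers 9 mm, then turn forwards. The stop cannot come before a yaw of about -0.45.

apply_moves:
  deltas:
    - [-0.635,0,0,0.003,0,0,0]
    - [-0.635,0,0,0.006,0,0,0]
    - [-0.635,0,0,0.009,0,0,0]
    - [-0.635,0,0,0.009,0,0,3]
    - [-0.635,0,0,0.009,0,0,6]
    - [-0.635,0,0,0.009,0,0,8]
    - [-0.635,0,0,0.009,0,0,10]
    - [-0.635,0,0,0.009,0,0,12]
    - [-0.635,0,0,0.009,0,0,14]
    - [-0.635,0,0,0.009,0,0,16]
    - [-0.635,0,0,0.009,0,0,18]
    - [-0.635,0,0,0.009,0,0,18]
  force: 60

```text
t: 10.98
position: [521.2, -67.0, 113.5]
tool_rot: [0.969, 0.246, -0.0, 0.001]
contact_force: [0.3, -0.3, -0.1]
gripper_width: 15.8
```

Run:
```python
from h import *
st();ws(True)
```

```text
t 10.97 pos [521.2 -67.  113.5] yaw 0.498 j7 -1.25 F [ 0.3 -0.3 -0.1] M [-0.012  0.055 -0.027] w 15.8
t 11.03 pos [521.2 -67.  113.5] yaw 0.498 j7 -1.25 F [1.1 0.3 0.3] M [ 0.017  0.014 -0.024] w 15.7
shift [(0, 0, 1.0), (0, 0, 1.0)]
```

apply_moves:
  deltas:
    - [-0.635,0,0,0,0,0,2]
    - [-0.635,0,0,0,0,0,4]
    - [-0.635,0,0,0,0,0,6]
    - [-0.635,0,0,0,0,0,8]
    - [-0.635,0,0,0,0,0,10]
    - [-0.635,0,0,0,0,0,12]
    - [-0.635,0,0,0,0,0,14]
    - [-0.635,0,0,0.001,0,0,16]
    - [-0.635,0,0,0.001,0,0,18]
    - [-0.635,0,0,0.001,0,0,20]
    - [-0.635,0,0,0.001,0,0,22]
    - [-0.635,0,0,0.001,0,0,24]

```text
t: 12.58
position: [521.3, -67.0, 112.6]
tool_rot: [0.999, 0.039, 0.0, 0.001]
contact_force: [-0.5, 0.1, 0.9]
gripper_width: 15.9
```

Run:
```python
from h import *
st();p=ws();save("h.png",p["frame"][150:350,200:440],2)
```

```text
t 12.57 pos [521.3 -67.  112.6] yaw 0.077 j7 -1.61 F [-0.5  0.1  0.9] M [-0.022 -0.043  0.052] w 15.9
t 12.62 pos [521.3 -67.  112.6] yaw 0.076 j7 -1.61 F [-0.3  0.   1.1] M [-0.053 -0.088  0.018] w 15.7
shift [(0, 0, 0.98), (0, 0, 0.89)]
```

View pics/h.png

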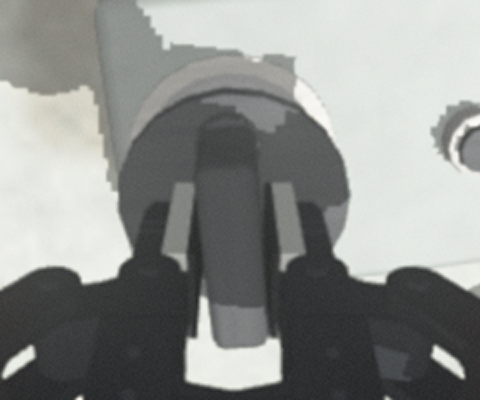

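The wing is still between the pads (near end at column 240, row 345 of the crop), turned slightly in the play and following the tool.

apply_moves:
  deltas:
    - [-0.635,0,0,0,0,0,2]
    - [-0.635,0,0,0,0,0,4]
    - [-0.635,0,0,0,0,0,6]
    - [-0.635,0,0,0,0,0,8]
    - [-0.635,0,0,0.0005,0,0,10]
    - [-0.635,0,0,0.0005,0,0,12]
    - [-0.635,0,0,0.001,0,0,14]
    - [-0.635,0,0,0.001,0,0,16]
    - [-0.635,0,0,0.001,0,0,18]
    - [-0.635,0,0,0.001,0,0,20]
    - [-0.635,0,0,0.001,0,0,22]

```text
t: 14.05
position: [521.2, -67.0, 111.5]
tool_rot: [0.988, -0.153, 0.0, 0.001]
contact_force: [-0.1, -0.2, 1.7]
gripper_width: 15.7
```

Run:
```python
from h import *
st();p=ws()
```

```text
t 14.05 pos [521.2 -67.  111.5] yaw -0.308 j7 -1.93 F [-0.1 -0.2  1.7] M [-0.028  0.053  0.057] w 15.7
t 14.1 pos [521.2 -67.  111.5] yaw -0.309 j7 -1.93 F [-1.4  0.1  1.2] M [-0.041 -0.002  0.041] w 15.5
shift [(0, 0, 0.97), (0, -1, 0.85)]
```

apply_moves:
  deltas:
    - [-0.635,0,0,0,0,0,1]
    - [-0.635,0,0,0,0,0,2]
    - [-0.635,0,0,0,0,0,3]
    - [-0.635,0,0,0,0,0,4]

```text
t: 14.65
position: [521.0, -66.9, 111.4]
tool_rot: [0.982, -0.188, 0.0, 0.001]
contact_force: [-1.1, 0.5, 0.8]
gripper_width: 15.6
```

Run:
```python
from h import *
st();ws()
```

```text
t 14.65 pos [521.  -66.9 111.4] yaw -0.378 j7 -1.99 F [-1.1  0.5  0.8] M [-0.015  0.024  0.094] w 15.6
t 14.7 pos [521.  -66.9 111.4] yaw -0.378 j7 -1.99 F [0.4 0.5 0.4] M [-0.017  0.059  0.094] w 15.7
shift [(0, 0, 0.96), (0, -1, 0.86)]
```

apply_moves:
  deltas:
    - [-0.635,0,0,0,0,0,0.75]
    - [-0.635,0,0,0,0,0,1.5]
    - [-0.635,0,0,0,0,0,2.25]
    - [-0.635,0,0,0.0003,0,0,3]
  force: 25

```text
t: 15.25
position: [521.1, -66.9, 111.2]
tool_rot: [0.977, -0.213, 0.0, 0.001]
contact_force: [-0.5, 0.8, 2.9]
gripper_width: 15.5
```

Run:
```python
from h import *
st()
```

```text
t 15.25 pos [521.1 -66.9 111.2] yaw -0.43 j7 -2.03 F [-0.5  0.8  2.9] M [0.022 0.157 0.065] w 15.5
t 15.3 pos [521.1 -66.9 111.2] yaw -0.431 j7 -2.03 F [-1.6 -0.3  2.3] M [0.014 0.096 0.015] w 15.6
```

apply_moves:
  deltas:
    - [-0.635,0,0,0,0,0,0.75]
    - [-0.635,0,0,0,0,0,1.5]
    - [-0.635,0,0,0,0,0,2]
    - [-0.635,0,0,0,0,0,2.5]

```text
t: 15.8
position: [521.2, -67.0, 111.2]
tool_rot: [0.972, -0.235, 0.0, 0.001]
contact_force: [-0.8, -0.1, 2.8]
gripper_width: 15.7
```

Run:
```python
from h import *
st();ws()
```

```text
t 15.8 pos [521.2 -67.  111.2] yaw -0.475 j7 -2.07 F [-0.8 -0.1  2.8] M [ 0.021 -0.003  0.106] w 15.7
t 15.85 pos [521.2 -67.  111.2] yaw -0.475 j7 -2.07 F [-0.7 -0.2  2. ] M [-0.029  0.058  0.117] w 15.8
shift [(0, 0, 0.96), (0, -1, 0.87)]
```

apply_moves:
  deltas:
    - [-0.635,0,0,0,0,0,0.75]
    - [-0.635,0,0,0,0,0,1.5]
    - [-0.635,0,0,0,0,0,2]
    - [-0.635,0,0,0,0,0,2.5]

```text
t: 16.4
position: [521.2, -66.9, 111.3]
tool_rot: [0.967, -0.256, 0.0, 0.001]
contact_force: [-0.4, -0.3, 1.8]
gripper_width: 15.6
```

Run:
```python
from h import *
st()
```

```text
t 16.4 pos [521.2 -66.9 111.3] yaw -0.519 j7 -2.1 F [-0.4 -0.3  1.8] M [0.023 0.045 0.061] w 15.6
t 16.45 pos [521.2 -66.9 111.2] yaw -0.519 j7 -2.11 F [ 0.5 -0.7  2.3] M [-0.019 -0.014  0.134] w 15.2
```

apply_moves:
  deltas:
    - [-0.635,0,0,0,0,0,0.75]
    - [-0.635,0,0,0,0,0,1.5]
    - [-0.635,0,0,0,0,0,2]
    - [-0.635,0,0,0,0,0,2.5]

```text
t: 16.95
position: [521.3, -66.9, 111.3]
tool_rot: [0.961, -0.278, 0.0, 0.001]
contact_force: [-0.5, -0.0, 2.0]
gripper_width: 15.6
```

Run:
```python
from h import *
st()
```

```text
t 16.95 pos [521.3 -66.9 111.3] yaw -0.563 j7 -2.14 F [-0.5 -0.   2. ] M [-0.05   0.072  0.052] w 15.6
t 17.0 pos [521.3 -67.  111.3] yaw -0.564 j7 -2.14 F [-0.4  0.3  1.5] M [0.01  0.024 0.119] w 15.7
```

apply_moves:
  deltas:
    - [-0.635,0,0,0,0,0,0.75]
    - [-0.635,0,0,0,0,0,1.5]
    - [-0.635,0,0,0,0,0,2]
    - [-0.635,0,0,0,0,0,2.5]

```text
t: 17.5
position: [521.2, -66.9, 111.3]
tool_rot: [0.954, -0.299, 0.0, 0.001]
contact_force: [0.3, -0.2, 2.0]
gripper_width: 15.3
```

Run:
```python
from h import *
st();ws()
```

```text
t 17.5 pos [521.2 -66.9 111.3] yaw -0.608 j7 -2.18 F [ 0.3 -0.2  2. ] M [0.038 0.005 0.06 ] w 15.3
t 17.55 pos [521.3 -66.9 111.3] yaw -0.608 j7 -2.18 F [-0.4 -0.2  1.4] M [ 0.002 -0.004  0.021] w 15.6
shift [(0, 0, 0.96), (0, -1, 0.89)]
```

apply_moves:
  deltas:
    - [-0.635,0,0,0,0,0,0.75]
    - [-0.635,0,0,0,0,0,1.5]
    - [-0.635,0,0,0,0,0,2.25]
    - [-0.635,0,0,0,0,0,3]

```text
t: 18.1
position: [521.3, -66.9, 111.3]
tool_rot: [0.946, -0.324, 0.0, 0.001]
contact_force: [-1.1, -0.4, 0.9]
gripper_width: 15.6
```

Run:
```python
from h import *
st()
```

```text
t 18.1 pos [521.3 -66.9 111.3] yaw -0.661 j7 -2.22 F [-1.1 -0.4  0.9] M [0.037 0.055 0.083] w 15.6
t 18.15 pos [521.3 -67.  111.3] yaw -0.661 j7 -2.22 F [-0.7 -0.3  1.2] M [0.058 0.009 0.11 ] w 15.8
```

apply_moves:
  deltas:
    - [-0.635,0,0,0,0,0,0.75]
    - [-0.635,0,0,0,0,0,1.5]
    - [-0.635,0,0,0,0,0,2.25]
    - [-0.635,0,0,0,0,0,3]

```text
t: 18.65
position: [521.0, -66.9, 111.2]
tool_rot: [0.937, -0.35, 0.0, 0.001]
contact_force: [-1.6, 0.4, 3.5]
gripper_width: 15.4
```

Run:
```python
from h import *
st()
```

```text
t 18.65 pos [521.  -66.9 111.2] yaw -0.714 j7 -2.27 F [-1.6  0.4  3.5] M [0.026 0.329 0.088] w 15.4
t 18.7 pos [521.  -66.9 111.2] yaw -0.715 j7 -2.27 F [-1.2  0.3  3. ] M [0.007 0.287 0.083] w 15.8
```

apply_moves:
  deltas:
    - [-0.635,0,0,0,0,0,0.75]
    - [-0.635,0,0,-0.0005,0,0,1.5]
    - [-0.635,0,0,-0.0005,0,0,2.25]
    - [-0.635,0,0,-0.0005,0,0,3]

```text
t: 19.2
position: [520.7, -66.9, 111.4]
tool_rot: [0.927, -0.374, -0.0, 0.001]
contact_force: [-0.8, -0.0, -2.5]
gripper_width: 16.0
```

Run:
```python
from h import *
st();ws()
```

```text
t 19.2 pos [520.7 -66.9 111.4] yaw -0.768 j7 -2.31 F [-0.8 -0.  -2.5] M [-0.087  0.017  0.413] w 16.0
t 19.25 pos [520.7 -66.9 111.4] yaw -0.768 j7 -2.31 F [ 0.2  0.2 -3.3] M [-0.05   0.039  0.39 ] w 15.2
shift [(0, 0, 0.94), (0, -1, 0.9)]
```

apply_moves:
  deltas:
    - [-0.635,0,0,0,0,0,0.15]
    - [-0.635,0,0,0,0,0,0.3]
    - [-0.635,0,0,0,0,0,0.3]

```text
t: 19.68
position: [520.7, -66.9, 111.4]
tool_rot: [0.926, -0.377, -0.0, 0.001]
contact_force: [0.3, -0.6, -3.1]
gripper_width: 15.7
```

Run:
```python
from h import *
st()
```

```text
t 19.68 pos [520.7 -66.9 111.4] yaw -0.772 j7 -2.32 F [ 0.3 -0.6 -3.1] M [-0.059  0.062  0.447] w 15.7
t 19.73 pos [520.7 -66.9 111.5] yaw -0.772 j7 -2.32 F [-0.1 -0.9 -3. ] M [-0.08   0.02   0.428] w 16.1
```

apply_moves:
  deltas:
    - [-0.635,0,0,0,0,0,0.3]
    - [-0.635,0,0,0,0,0,0.5]
    - [-0.635,0,0,0,0,0,0.5]

```text
t: 20.1
position: [520.7, -66.9, 111.4]
tool_rot: [0.925, -0.381, -0.0, 0.001]
contact_force: [-0.0, -0.2, -1.6]
gripper_width: 15.4
```

Run:
```python
from h import *
st()
p=ws();save("i.png",np.hstack([p["frame"][150:350,200:440],imaging.grab_frame("side")["frame"][140:340,230:400]]),1.9)
```

```text
t 20.1 pos [520.7 -66.9 111.4] yaw -0.781 j7 -2.32 F [-0.  -0.2 -1.6] M [-0.12   0.066  0.474] w 15.4
t 20.15 pos [520.7 -66.9 111.4] yaw -0.781 j7 -2.32 F [-0.2 -0.7 -2.1] M [-0.052  0.036  0.541] w 15.6
shift [(0, 0, 0.94), (0, -1, 0.9)]
```

View pics/i.png

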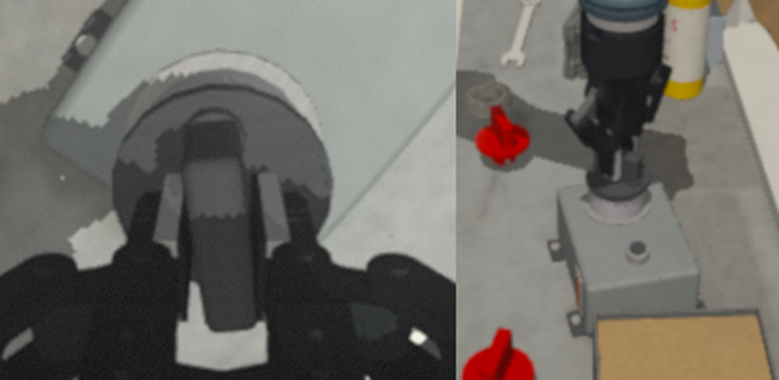

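Torque is 0.47 to 0.54 N m, so the cap is firmly at its stop, and the picture shows it low on the neck with the wing straight between the pads. I ease off within the play, open and go up.

apply_moves:
  deltas:
    - [-0.635,0,0,0,0,0,-1]
    - [-0.6,0,0,0,0,0,-2]
    - [-0.5,0,0,0,0,0,-2]
    - [-0.3,0,0,0,0,0,-2]
    - [-0.1,0,0,0,0,0,-2]
    - [0,0,0,0,0,0,-2]
    - [0,0,0,-0.02,0,0,-2]
    - [0,0,0,-0.05,0,0,-2]
    - [0,0,0,-0.09,0,0,-2]
    - [0,0,0,-0.13,0,0,-2]
    - [0,0,0,-0.16,0,0,-2]
    - [0,0,0,-0.16,0,0,-2]

```text
t: 21.75
position: [521.9, -66.7, 273.4]
tool_rot: [0.931, -0.365, 0.002, 0.0]
contact_force: [-0.1, 1.1, -1.6]
gripper_width: 43.0
```

Run:
```python
from h import *
st()
p=imaging.grab_frame("wrist");c=proj(p,[521.3,-67,120],True).astype(int);print(c,(p["R"]@np.zeros(3)).shape)
f=p["frame"][max(c[1]-60,0):c[1]+60,c[0]-60:c[0]+60];print(max(c[1]-60,0),c[0]-60)
save("j.png",np.hstack([f,imaging.grab_frame("side")["frame"][170:290,260:400]]),3)
```

```text
t 21.75 pos [521.9 -66.7 273.4] yaw -0.746 j7 -2.28 F [-0.1  1.1 -1.6] M [ 0.008 -0.01  -0.01 ] w 43.0
t 21.8 pos [521.1 -66.7 271.9] yaw -0.746 j7 -2.28 F [-0.4  0.4 -0.9] M [ 0.039 -0.014 -0.03 ] w 42.6
[316 182] (3,)
122 256
```

View pics/j.png

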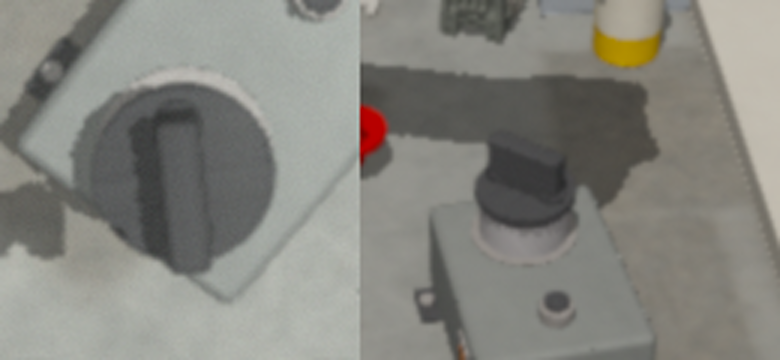

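The cap stands level, flush on the neck, with the wing at (180,190) in the left crop. I check height and yaw numerically, then hand in.

Run:
```python
from h import *
p=imaging.grab_frame("wrist");P=lambda u,v,z:atz(p,256+u/3,122+v/3,z,True)
for z in(137,149):
    a,b=P(188,268,z),P(179,122,z);v=b-a;print(z,((a+b)/2).round(1),"len",np.hypot(*v[:2]).round(1),"yaw",np.arctan2(v[1],v[0]).round(3))
a,b=P(75,172,106),P(274,172,106);print("flange",((a+b)/2).round(1),np.linalg.norm(a-b).round(1))
st();workorder.sign_off()
```

```text
137 [519.8 -67.5 137. ] len 46.9 yaw -0.686
149 [522.3 -69.7 149. ] len 44.8 yaw -0.686
flange [522.  -65.5 106. ] 68.0
t 21.95 pos [520.2 -66.6 270.4] yaw -0.746 j7 -2.28 F [ 0.3  0.1 -0.6] M [-0.095  0.001  0.013] w 42.7
t 22.0 pos [520.3 -66.6 270.4] yaw -0.746 j7 -2.28 F [ 0.6  0.1 -0.6] M [ 0.03   0.036 -0.016] w 42.8
the job is handed in; nothing more can be done
```

I turned the dark cap backwards until it dropped into its thread, then forwards until it came up firmly against its stop. I let go and handed the job in at about 22 s.

- **Backwards:** I turned it with about 1 mm of play round the wing, roughly 0.6 rad of tool turn. It most likely dropped about 0.2 to 0.5 rad into that. The wrist picture confirmed the drop: the wing top went from about 149 to about 139 mm.
- **Forwards:** I followed it down with the fingers and turned it about 1.6 rad from there. The torque stayed near 0.1 N m, then rose to 0.47–0.54 N m at the stop, below the 0.7 limit.
- **Release:** I eased off about 2 degrees within the play, opened the fingers and went up. The last picture shows the cap level and low on the neck, clear of the robot. The other things around the tank were not approached.

**Checks that disagreed or were weak:**
- The image-shift check for the drop read only 0 to -2 px on the wing patch and -4 to -5 px on the flange patch, against about -8 to -11 expected. I relied on the viewed picture and projection instead.
- The last 3 mm of travel was too small to confirm well. The final wing and flange sizes came out a few mm off nominal, so "fully home" rests mainly on the torque at the stop.
- The final wing yaw read -0.69 from hand-picked pixels, against -0.78 for the tool at the stop. I put this down to the play and pixel picking.

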